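Lever open the printer controller box with the print scraper

ROBOT

A 6-joint arm with a two-finger parallel gripper is mounted at the origin on the work surface. World frame = base frame: x ahead of the robot, y to its left, z up, the work surface at z = 0. Lengths are in m, angles in rad, forces in N, time in s.
With the tool pointing down it reaches from about 0.35 to 0.85 m from the base axis. Payload 8.1 kg.
Tool frame: the origin (TCP) lies on the centre line of the jaws, within the pads' length; the fingertips stand robot.tips_ahead ahead of it and the grasp point (between the pads) lies 8 mm behind it (robot.tips_ahead is the distance from the TCP to the fingertips, in m); z points along the fingers, y is the direction in which the jaws open and shut (so a half turn about z gives the same grasp; the last joint's range is limited). The gripper opens to 93 mm and grips with 3 to 60 N. Pads are 15 mm wide; open, the fingers measure 128 mm over their backs; the gripper's body (75 mm by 188 mm) begins 65 mm behind the grasp point.
Start: joints at [1.099, 0.13, 1.488, -0, 1.523, -0.085], TCP at [0.226, 0.556, 0.23] pointing down, gripper open.
Joint ranges: [-2.96, 2.96], [-0.89, 2.26], [0.02, 2.5], [-1.34, 4.48], [0, 2.73], [-2.66, 2.66]. Speed limits (rad/s): [2.39, 2.39, 2.79, 3.14, 3.14, 3.14].

INTERFACE

Orientations are given as a rotation vector (axis times angle).
In Python, from plant import monitor, eyes, job, robot gives the robot as it stands.
- The arm moves only by the tool servo_tool, never from a script. Its argument "plan" is a list that holds one entry, the list of rows, each a list of 7 numbers: the closure, from -1 (fully open) to 1 (shut), so that 0 is half open, then the shift along the world's x, y, z in mm, then the turn, a rotation vector about the world's x, y, z in rad. In form: [[[hand, dx, dy, dz, ax, ay, az], ...]]. A call has 1 to 12 rows; each row shifts and turns the commanded pose from where the row before left it; what a row does not reach is not made up. A row lasts 1/10 s, in which the tool goes at most 50 mm and 8.59 degrees, less where a joint would pass 70% of its speed; a pose out of reach is approached as far as the arm can. A call with a gripper value outside its range is refused whole. The fingers move at their own pace and stop on an object; "force" is the grip in N (left out, the last holds). Time passes only in rows, so rows that do not move let the fingers close. It gives the time, the measured TCP pose, the force and the opening at its end, in the units of the state.
- monitor.read_state(): the state, without advancing time (a new reading comes with each control period).
- eyes.read_camera(name): name is "scene" or "top"; returns the picture (400x640x3 uint8, red, green, blue); there is no depth.
- eyes.camera_info(name): a dict with "mtx" (3x3 intrinsics, pixels), "D" ([k1, k2, p1, p2, k3] as OpenCV has them; the pictures are not rectified), "R" (3x3) and "t" (3): a world point X has camera coordinates R X + t. Camera axes: x right, y down, z forward; pixel columns grow to the right and rows downward; lengths in m; the calibration is good to about 2 mm. A picture is of the moment at which its call begins. camera_info takes no time and is no camera call.
- job.close_job(): hands the job in, once; it reports no verdict.
The state is a dict: "t": time; "q": joint angles; "dq": joint speeds; "joint_torque": joint torques, N m; "tool_pos": TCP position; "orientation": TCP orientation; "force": force on the tool from outside, world axes, zero at the start; "wrist_torque": the same for the moment, N m; "opening": finger opening in m.
Only numpy, scipy, OpenCV 4.12 (cv2) and the standard library are available. Lean on these libraries where they do the work, as an engineer would, in place of code of your own. Each camera call takes 0.05 s, during which the arm holds its last target. There are 200 camera calls.

TASK

The print scraper has been left under the low plywood riser with only its steel blade sticking out: draw it right out, lay it down on the open bench and let go of it, then take it again by the handle. Push the blade into the pry notch in the front of the grey controller box and lever the snapped-shut cover up with it - with the blade, not with the fingers - then swing the cover open until it stands about upright or beyond on its own. Finish with the scraper lying flat on the bench, let go, and leave the other things on the bench where they are.

Things in the scene. Friction and masses are not known exactly. Their poses are not given: they have to be found in the camera images.
- scraper: Print scraper, 195 mm long, 110 g: black flat handle 115 long x 28 wide x 18 mm thick, then a rigid steel blade 80 long x 42 wide x 3 mm thick. Origin: centre of the handle's underside; x runs along the tool to the blade's tip, z up. It starts flat on the bench, handle under the riser, 65 to 80 mm of blade sticking out.
- blade_tip (a point): middle of the blade's front edge, at mid-thickness: 137.5 mm ahead of the scraper's origin, 9 mm above its underside. When the tool lies flat the blade stands 7.5 mm clear of the bench and can be pinched by its two long edges. The last 10 mm are 2 mm thick.
- handle_end (a point): middle of the butt end of the scraper's handle: 57.5 mm behind the scraper's origin, 9 mm above its underside. The tool balances about 25 mm ahead of its origin, so it lies steady on its handle.
- riser: Fixed plywood riser, 300 mm wide (y), 180 mm deep (x), board top 68 mm high, 50 mm clear below; open front and back, 18 mm side panels. Origin: on the bench under its middle; front at x = -90 mm, facing roughly to the robot's left. A small spool and a carton on top reach 113 mm above the bench, at least 30 mm back from the front edge.
- box: Printer controller box, fixed: grey shell 140 mm deep (x), 190 mm wide (y), rim 88 mm high, shut by a flush grey cover 4 mm thick with black vent slits and an arrow pointing at the pry notch. Origin: on the bench under its middle; front at x = -70 mm, facing roughly to the robot's right; hinge along the back. The inside is clear above 41 mm, but for the two catches.
- notch (a point): Centre of the pry notch at the front wall's outer face; axes as the box (the blade goes in along +x). 64 mm wide, 8 mm high (80 to 88 mm above the bench, right under the cover), open through the 4 mm wall into the hollow. A 64 mm wide sill, level with its lower edge, sticks out 12 mm in front as a fulcrum.
- cover (a joint): Opening angle of the cover: 0 shut, 1.57 upright, stops at 1.8. Two snap catches, 55 to 75 mm either side of the middle just behind the front wall, let go once the front edge is up 5 to 10 mm (0.04 to 0.08); that takes about 8 N at the edge. Beyond, the cover (140 g) takes about 2 N and the stiff hinge holds it at any angle.
- cover_front (a point): middle of the lower front edge of the cover, 140 mm from the hinge; moves with the cover
- cover_hinge (a point): middle of the cover's hinge line, at the box's back rim (70 mm behind the box's middle), 88 mm above the bench
- caliper: digital caliper lying flat, about 200 x 55 x 14 mm; loose, not part of the job: leave it alone. Origin: centre of its underside
- bottle: white bottle with a black cap, 56 mm across, 130 mm tall, standing; loose, not part of the job: leave it alone. Origin: centre of its underside
- mug: white mug, 80 mm across, 92 mm tall, standing; loose, not part of the job: leave it alone. Origin: centre of its underside
- parts_tray: open white tray of small printed parts, 130 x 100 x 35 mm; loose, not part of the job: leave it alone. Origin: centre of its underside
- screwdriver: screwdriver lying flat, 170 mm long; loose, not part of the job: leave it alone. Origin: centre of its underside
- vase: blue printed vase, 60 mm across, 90 mm tall, standing; loose, not part of the job: leave it alone. Origin: centre of its underside
- tin: plain round aluminium tin, 60 mm across, 45 mm tall; loose, not part of the job: leave it alone. Origin: centre of its underside
Not all that is in view belongs to the job. Leave any orange or yellow look-alike of the scraper alone.

How it is judged:
By the outcome, as a careful person would: the job done as asked, in the order asked, and still so for the second after the job is handed in, with the robot touching nothing.
It also fails if it takes over 54 s, if anything falls off the work surface, if the arm or the gripper's body presses on something with over 40 N, if the wrist force passes 120 N, or if a joint passes its speed limit or range.

## Working session

There is one attempt and no reset: what is moved stays moved. The work goes in short steps, Python scripts to look and compute and a tool call to move; the robot and the scene stay as the last step left them, time stands still between calls to the robot, and variables do not carry over. Pictures are saved under pics/ and viewed, about 8 in all and at most 12, crops included, and the job is handed in when it is done.

Besides the shell and the picture viewer there is one more tool, called in YAML: its name, and indented under it one key for each argument. servo_tool: Moves the arm, as the interface text tells. Its arguments: {"type":"object","properties":{"plan":{"type":"array"},"force":{"type":"number"}},"required":["plan"]}

```bash
ls; mkdir -p pics; cat > h.py <<'E'
import numpy as np, cv2
from plant import monitor, eyes, job, robot
def ray(cam,uv):
    c=eyes.camera_info(cam);K=np.array(c["mtx"]);D=np.array(c["D"]);R=np.array(c["R"]);t=np.array(c["t"])
    p=cv2.undistortPoints(np.array(uv,float).reshape(-1,1,2),K,D).reshape(-1,2)
    d=np.c_[p,np.ones(len(p))]@R
    return -R.T@t,d
def onz(cam,uv,z):
    o,d=ray(cam,uv);s=(z-o[2])/d[:,2];return o+d*s[:,None]
def proj(cam,X):
    c=eyes.camera_info(cam);R=np.array(c["R"]);t=np.array(c["t"])
    return cv2.projectPoints(np.array(X,float).reshape(-1,3),cv2.Rodrigues(R)[0],t,np.array(c["mtx"]),np.array(c["D"]))[0].reshape(-1,2)
def snap(cam,name):
    im=eyes.read_camera(cam);cv2.imwrite(f"pics/{name}.png",im[:,:,::-1]);return im
E
python3 - <<'E'
from h import *
a=snap("scene","s0");b=snap("top","t0")
print(robot.tips_ahead,monitor.read_state())
for c in("scene","top"):
    o,d=ray(c,[(320,200)]);print(c,o,d)
E
```

```text
pics
0.011 {'t': 0.1, 'q': array([ 1.09862232e+00,  1.31051221e-01,  1.48915929e+00, -3.60082260e-05,
        1.52300644e+00, -8.53944277e-02]), 'dq': array([-0.00029063, -0.00353781, -0.00307503,  0.00022991,  0.00132831,
       -0.00041703]), 'joint_torque': array([-6.22907628e-04, -5.61338353e+01, -4.93096626e+01,  7.69335986e-02,
        2.91252485e-02, -3.57645024e-05]), 'tool_pos': array([0.22608879, 0.55524251, 0.22871898]), 'orientation': array([-6.03689838e-01, -3.08262320e+00,  2.46815882e-03]), 'force': array([0.03205463, 0.43819625, 0.36281853]), 'wrist_torque': array([ 0.04839088, -0.01698486,  0.08614495]), 'opening': 0.09283647849525398}
scene [0.96125568 0.68134716 1.1438248 ] [[-0.29822613 -0.55406769 -0.77728777]]
top [ 0.39113461 -0.05792798  1.3078715 ] [[ 0.16670664  0.02122986 -0.98595084]]
```

View pics/t0.png

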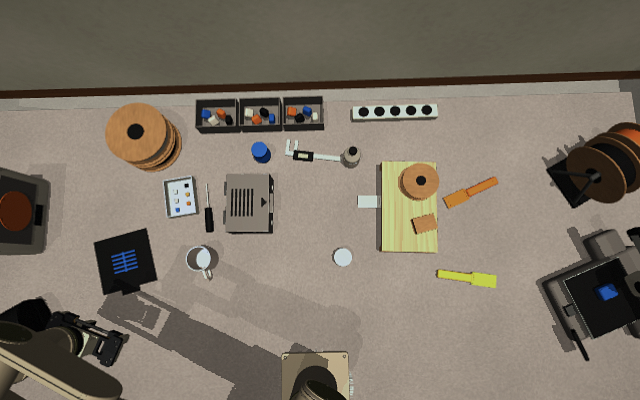

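View pics/s0.png

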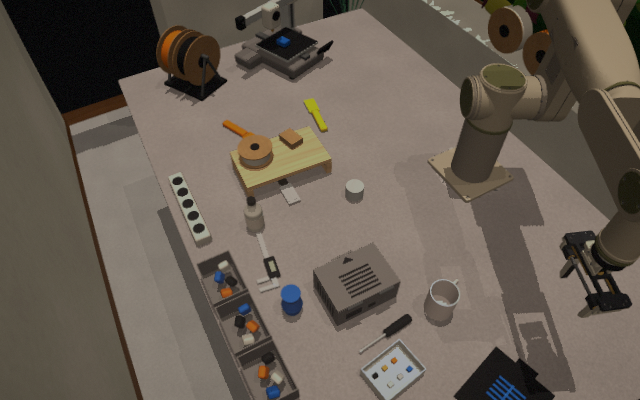

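The top view shows the blade at about (368,202) sticking out left of the riser (381–437, 162–252). The box is at (225–273, 174–233) with its arrow pointing right. The tin is at (343,257), the caliper at (315,155) and the bottle at (351,157). The scene view agrees.

```bash
python3 - <<'E'
from h import *
b=cv2.imread("pics/t0.png")
A=cv2.resize(b[155:265,340:450],None,fx=5,fy=5,interpolation=cv2.INTER_CUBIC)[:, :400]
B=cv2.resize(b[165:245,215:285],None,fx=5.5,fy=5.5,interpolation=cv2.INTER_CUBIC)
im=np.zeros((560,800,3),np.uint8);im[:A.shape[0],:400]=A;im[:B.shape[0],405:405+B.shape[1]]=B
cv2.imwrite("pics/c0.png",im)
g=b.astype(int)
# blade mask
m=np.zeros(b.shape[:2],np.uint8);m[190:215,350:382]=(b[190:215,350:382].min(2)>170)*255
c=max(cv2.findContours(m,0,2)[0],key=cv2.contourArea);r=cv2.minAreaRect(c);bp=cv2.boxPoints(r);print(cv2.contourArea(c),bp)
print(onz("top",bp,.0105).round(4))
# riser board
hsv=cv2.cvtColor(b,cv2.COLOR_BGR2HSV)
m=((hsv[...,0]>17)&(hsv[...,0]<32)&(hsv[...,1]>60)&(hsv[...,2]>120)).astype(np.uint8);m[:, :370]=0;m[:,445:]=0;m[:150]=0;m[260:]=0
c=max(cv2.findContours(m,0,2)[0],key=cv2.contourArea);bp=cv2.boxPoints(cv2.minAreaRect(c));print("riser",onz("top",bp,.068).round(4))
print('box rough',onz("top",[(226,174),(272,174),(272,232),(226,232)],.092).round(3))
for n,p,z in[("tin",(343,257),.045),("mug",(201,258),.092),("bottle",(351,152),.13),("calL",(290,147),.01),("calR",(342,159),.01),("vase",(260,150),.09),("sdr",(209,228),.02),("spool/car",(425,224),.1)]:print(n,onz("top",[p],z).round(3))
E
```

```text
198.0 [[358. 207.]
 [358. 195.]
 [376. 195.]
 [376. 207.]]
[[ 0.5825 -0.1599  0.0105]
 [ 0.6244 -0.1615  0.0105]
 [ 0.6226 -0.2235  0.0105]
 [ 0.5808 -0.2216  0.0105]]
riser [[ 0.7271 -0.2414  0.068 ]
 [ 0.7216 -0.4239  0.068 ]
 [ 0.4211 -0.403   0.068 ]
 [ 0.4255 -0.2269  0.068 ]]
box rough [[0.692 0.274 0.092]
 [0.687 0.123 0.092]
 [0.497 0.124 0.092]
 [0.501 0.272 0.092]]
tin [[ 0.413 -0.102  0.045]]
mug [[0.421 0.35  0.092]]
bottle [[ 0.743 -0.135  0.13 ]]
calL [[0.803 0.071 0.01 ]]
calR [[ 0.754 -0.111  0.01 ]]
vase [[0.77  0.163 0.09 ]]
sdr [[0.523 0.35  0.02 ]]
spool/car [[ 0.509 -0.362  0.1  ]]
```

View pics/c0.png

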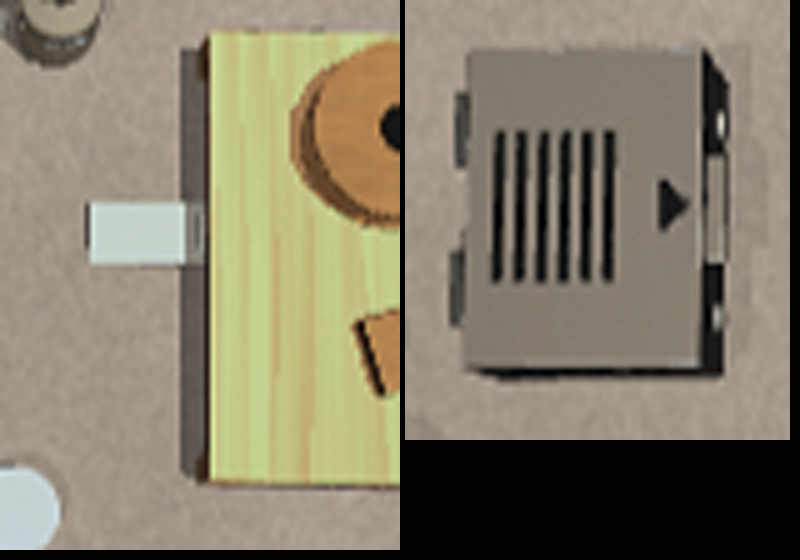

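```bash
python3 - <<'E'
from h import *
f=lambda P,s,o:(np.array(P,float)+.5)/s-.5+np.array(o)
bl=onz("top",f([(88,203),(88,265),(205,203),(205,265)],5,(340,155)),.0105);print("blade",bl.round(4))
cv=onz("top",f([(65,50),(297,50),(295,369),(60,369)],5.5,(215,165)),.092);print("cover",cv.round(4),cv.mean(0))
s=onz("top",f([(317,155),(317,264)],5.5,(215,165)),.08);print("sill outer",s.round(4))
a=onz("top",f([(284,205)],5.5,(215,165)),.092);print("arrow tip",a)
# scene check: cover corners / arrow
print(proj("scene",cv).round(1),proj("scene",bl).round(1))
print(proj("scene",[[.57,.125,.06]]))
im=cv2.imread("pics/s0.png")[150:330,230:420];cv2.imwrite("pics/s0c.png",cv2.resize(im,None,fx=4,fy=4*180/180,interpolation=cv2.INTER_CUBIC)[:600])
E
```

```text
blade [[ 0.6237 -0.1588  0.0105]
 [ 0.5805 -0.1571  0.0105]
 [ 0.6215 -0.2393  0.0105]
 [ 0.5783 -0.2372  0.0105]]
cover [[0.6927 0.2731 0.092 ]
 [0.6887 0.1345 0.092 ]
 [0.4985 0.1363 0.092 ]
 [0.5021 0.2735 0.092 ]] [0.59550982 0.20435399 0.092     ]
sill outer [[0.6271 0.1247 0.08  ]
 [0.5615 0.125  0.08  ]]
arrow tip [[0.59539614 0.14251439 0.092     ]]
[[337.7 312.1]
 [313.3 269.6]
 [373.3 241.8]
 [400.  280.1]] [[288.8 204.5]
 [300.9 199.8]
 [278.7 187.6]
 [290.6 183.3]]
[[348.85574695 255.26064681]]
```

servo_tool:
  plan:
    - [[-1, 22, -43, 0, 0, 0, -0.071], [-1, 22, -43, 0, 0, 0, -0.071], [-1, 22, -43, 0, 0, 0, -0.071], [-1, 22, -43, 0, 0, 0, -0.071], [-1, 22, -43, 0, 0, 0, -0.071], [-1, 22, -43, 0, 0, 0, -0.071], [-1, 22, -43, 0, 0, 0, -0.071], [-1, 22, -43, 0, 0, 0, -0.071], [-1, 22, -43, 0, 0, 0, -0.071], [-1, 22, -43, 0, 0, 0, -0.071], [-1, 22, -43, 0, 0, 0, -0.071], [-1, 22, -43, 0, 0, 0, -0.071]]
  force: 30

```text
t: 1.3
tool_pos: [0.4907, 0.0377, 0.2294]
orientation: [-1.828, -2.555, -0.0]
force: [1.0, 0.5, 0.5]
opening: 0.093
```

servo_tool:
  plan:
    - [[-1, 22, -43, 0, 0, 0, -0.071], [-1, 22, -43, 0, 0, 0, -0.071], [-1, 22, -43, 0, 0, 0, -0.071], [-1, 22, -43, 0, 0, 0, -0.071], [-1, 22, -43, -30, 0, 0, -0.071], [-1, 0, 0, -30, 0, 0, 0], [-1, 0, 0, -30, 0, 0, 0], [-1, 0, 0, -30, 0, 0, 0], [-1, 0, 0, 0, 0, 0, 0], [-1, 0, 0, 0, 0, 0, 0]]

```text
t: 2.3
tool_pos: [0.5971, -0.1699, 0.1129]
orientation: [-2.246, -2.195, 0.001]
force: [-1.0, -0.4, 0.7]
opening: 0.0927
```

servo_tool:
  plan:
    - [[-1, 0, -5, -20, 0, 0, 0], [-1, 0, -5, -30, 0, 0, 0], [-1, 1, 0, -30, 0, 0, 0], [-1, 0, 0, -5, 0, 0, 0], [-1, 0, 0, 0, 0, 0, 0], [-1, 0, 0, 0, 0, 0, 0]]

```text
t: 2.9
tool_pos: [0.6005, -0.1806, 0.0311]
orientation: [2.244, 2.194, 0.002]
force: [0.4, 0.3, -0.7]
opening: 0.093
```

servo_tool:
  plan:
    - [[-1, 0, 0, -5, 0, 0, 0], [-1, 0, 0, -5, 0, 0, 0], [-1, 0, 0, 0, 0, 0, 0], [-1, 0, 0, 0, 0, 0, 0]]

```text
t: 3.3
tool_pos: [0.5985, -0.1801, 0.0182]
orientation: [-2.247, -2.196, 0.0]
force: [0.4, -0.9, -0.5]
opening: 0.0925
```

```bash
python3 - <<'E'
from h import *
a=snap("scene","s1");s=monitor.read_state();print(s["tool_pos"],s["force"])
im=cv2.imread("pics/s1.png")[130:280,200:400];cv2.imwrite("pics/s1c.png",cv2.resize(im,None,fx=4,fy=4,interpolation=cv2.INTER_CUBIC))
E
```

```text
[ 0.59860341 -0.18011236  0.0182874 ] [-0.4067361   0.29600183  0.48428507]
```

View pics/s1c.png

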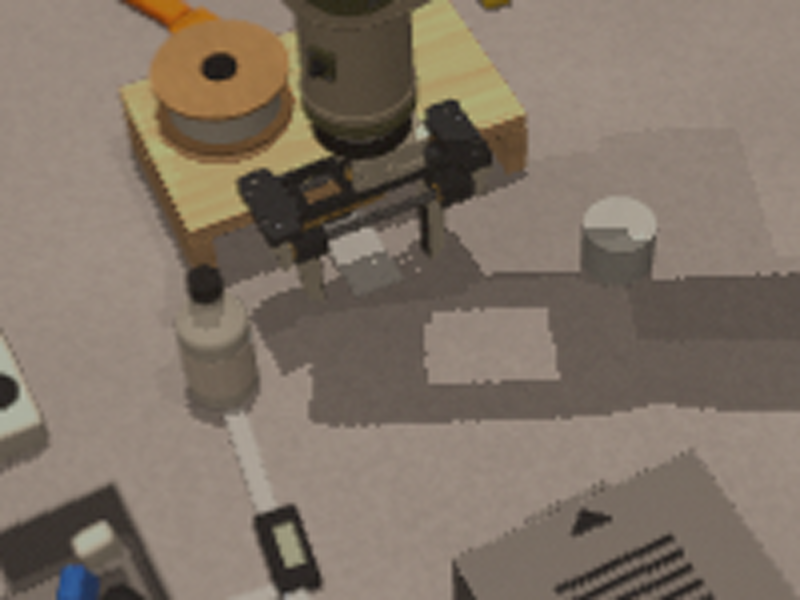

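The fingers straddle the blade, which shows at about (360,250) in the crop. Next I lower a little and close.

servo_tool:
  plan:
    - [[-1, 2, 0, -4, 0, 0, 0], [0.3, 0, 0, 0, 0, 0, 0], [1, 0, 0, 0, 0, 0, 0], [1, 0, 0, 0, 0, 0, 0], [1, 0, 0, 0, 0, 0, 0], [1, 0, 0, 0, 0, 0, 0], [1, 0, 0, 0, 0, 0, 0], [1, 0, 0, 0, 0, 0, 0]]
  force: 30

```text
t: 4.15
tool_pos: [0.6007, -0.1801, 0.0143]
orientation: [2.247, 2.196, 0.0]
force: [-0.2, -0.3, 0.3]
opening: 0.042
```

servo_tool:
  plan:
    - [[1, 0, 8, 0, 0, 0, 0], [1, 0, 16, 0, 0, 0, 0], [1, 1, 18, 0, 0, 0, 0], [1, 0, 18, 0, 0, 0, 0], [1, 1, 18, 0, 0, 0, 0], [1, 0, 18, 0, 0, 0, 0], [1, 0, 18, 0, 0, 0, 0], [1, 1, 18, 0, 0, 0, 0], [1, 0, 18, 0, 0, 0, 0], [1, 0, 18, 0, 0, 0, 0], [1, 0, 16, 0, 0, 0, 0], [1, 0, 6, 0, 0, 0, 0]]

```text
t: 5.35
tool_pos: [0.6036, 0.0118, 0.0142]
orientation: [-2.245, -2.197, -0.0]
force: [-0.8, -1.5, 1.3]
opening: 0.041
```

servo_tool:
  plan:
    - [[1, 0, 0, 0, 0, 0, 0], [1, 0, 0, 0, 0, 0, 0], [0, 0, 0, 0, 0, 0, 0], [-0.3, 0, 0, 0, 0, 0, 0], [-0.3, 0, 0, 0, 0, 0, 0], [-0.3, 0, 0, 0, 0, 0, 0], [-0.3, 0, 0, 0, 0, 0, 0], [-0.3, 0, 0, 10, 0, 0, 0], [-0.3, 0, 0, 30, 0, 0, 0], [-0.3, 0, 0, 30, 0, 0, 0], [-0.3, 0, 0, 0, 0, 0, 0]]

```text
t: 6.45
tool_pos: [0.6075, 0.0096, 0.0906]
orientation: [2.242, 2.191, 0.009]
force: [0.2, 1.0, 0.8]
opening: 0.0604
```

```bash
python3 - <<'E'
from h import *
a=snap("scene","s2");b=snap("top","t2");s=monitor.read_state();print(s["tool_pos"],s["force"],s["opening"])
A=cv2.imread("pics/s2.png")[130:320,220:420];B=cv2.imread("pics/t2.png")[150:260,260:400]
A=cv2.resize(A,(400,380),interpolation=2);B=cv2.resize(B,(400,314),interpolation=2)
im=np.zeros((380,800,3),np.uint8);im[:,:400]=A;im[:314,400:]=B;cv2.imwrite("pics/c2.png",im)
E
```

```text
[0.60477677 0.00979792 0.08607975] [-0.77006859 -0.60588465 -0.89626097] 0.06038125129019379
```

View pics/c2.png

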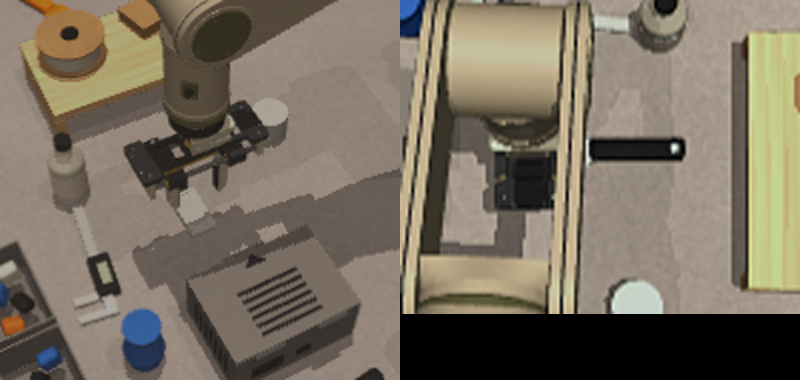

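```bash
python3 - <<'E'
from h import *
b=cv2.imread("pics/t2.png")
m=np.zeros(b.shape[:2],np.uint8);m[192:214,330:372]=(b[192:214,330:372].max(2)<60)*255
c=max(cv2.findContours(m,0,2)[0],key=cv2.contourArea);print(cv2.boundingRect(c),cv2.minAreaRect(c))
m[:]=0;m[192:214,330:352]=(b[192:214,330:352].max(2)<60)*255
for u in(333,349):
    r=np.nonzero(m[:,u])[0];print(u,r.min(),r.max(),onz("top",[(u,(r.min()+r.max())/2)],.018))
x,y,w,h=cv2.boundingRect(c);print(onz("top",[(x+w-.5,202)],.018))
E
```

```text
(330, 198, 30, 8) ((344.5, 201.5), (7.0, 29.0), 90.0)
333 199 205 [[ 0.60105508 -0.07452477  0.018     ]]
349 199 205 [[ 0.59955009 -0.1292632   0.018     ]]
[[ 0.59856346 -0.16513982  0.018     ]]
```

servo_tool:
  plan:
    - [[-0.3, -1, -25, 0, 0, 0, 0], [-0.3, -1, -35, 0, 0, 0, 0], [-0.3, 0, -22, -10, 0, 0, 0], [-0.3, 0, 0, -25, 0, 0, 0], [-0.3, 0, 0, -20, 0, 0, 0], [-0.3, 0, 0, -10, 0, 0, 0], [-0.3, 0, 0, 0, 0, 0, 0], [-0.3, 0, 0, 0, 0, 0, 0], [-0.3, 0, 0, 0, 0, 0, 0]]

```text
t: 7.45
tool_pos: [0.6026, -0.0721, 0.0205]
orientation: [2.245, 2.195, 0.002]
force: [0.4, 0.3, -0.2]
opening: 0.0606
```

servo_tool:
  plan:
    - [[-0.3, -1, 0, -6, 0, 0, 0], [-0.3, 0, 0, 0, 0, 0, 0], [0.3, 0, 0, 0, 0, 0, 0], [1, 0, 0, 0, 0, 0, 0], [1, 0, 0, 0, 0, 0, 0], [1, 0, 0, 0, 0, 0, 0], [1, 0, 0, 0, 0, 0, 0], [1, 0, 0, 0, 0, 0, 0], [1, 0, 0, 0, 0, 0, 0]]
  force: 60

```text
t: 8.35
tool_pos: [0.6008, -0.0721, 0.0134]
orientation: [2.247, 2.196, 0.0]
force: [0.1, -0.1, 0.8]
opening: 0.0275
```

servo_tool:
  plan:
    - [[1, 0, 0, 15, 0, 0, 0], [1, 0, 0, 30, 0, 0, 0], [1, -4, 10, 25, 0, 0, 0], [1, -4, 25, 5, 0, 0, 0], [1, 0, 25, 0, 0, 0, 0], [1, 0, 12, 0, 0, 0, 0], [1, 0, 0, 0, 0, 0, 0], [1, 0, 0, 0, 0, 0, 0], [1, 0, 0, 0, 0, 0, 0], [1, 0, 0, 0, 0, 0, 0]]

```text
t: 9.35
tool_pos: [0.5926, -0.0011, 0.088]
orientation: [-2.248, -2.194, 0.001]
force: [0.6, -0.1, -0.4]
opening: 0.0274
```

```bash
python3 - <<'E'
from h import *
a=snap("scene","s3");s=monitor.read_state();print(s["tool_pos"],s["force"],s["orientation"],s["opening"])
A=cv2.imread("pics/s3.png")[180:330,240:440];A=cv2.resize(A,(800,600),interpolation=2)
T=np.array(s["tool_pos"])+[.0027,.103,-.0044]
P=proj("scene",[T+[-.021,0,0],T+[.021,0,0],[.5955-.032,.1225,.08],[.5955+.032,.1225,.08]]);print(T,P)
cv2.imwrite("pics/c3.png",A)
for p in P:cv2.circle(A,tuple(int(v) for v in (p-[240,180])*4+2),4,(0,0,255),1)
cv2.imwrite("pics/c3.png",A)
E
```

```text
[ 0.59256958 -0.00101081  0.08802744] [ 0.45839996 -0.26118927 -1.8935021 ] [-2.24784917e+00 -2.19437997e+00  6.50078367e-04] 0.02741851489759994
[0.59526958 0.10198919 0.08362744] [[343.76679455 245.31952186]
 [330.77098275 251.39071027]
 [350.72890712 249.8568093 ]
 [330.85145187 259.2608222 ]]
```

View pics/c3.png

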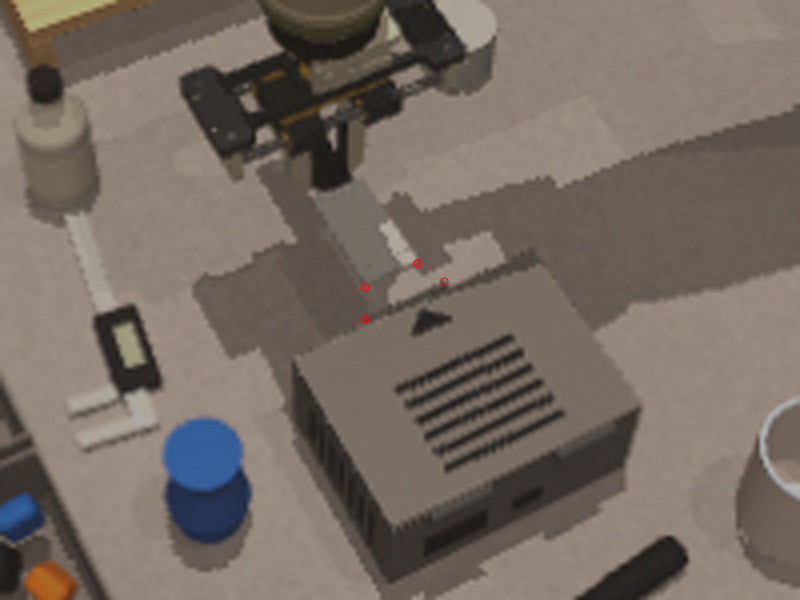

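Blade tip corners at (365,288) and (418,264) in the crop, in line with the box front's middle (416,312) and matching my projections. I now push it in.

servo_tool:
  plan:
    - [[1, 0, 6, 0, 0, 0, 0], [1, 0, 7, 0, 0, 0, 0], [1, 0, 7, 0, 0, 0, 0], [1, 0, 7, 0, 0, 0, 0], [1, 0, 7, 0, 0, 0, 0], [1, 0, 6, 0, 0, 0, 0], [1, 0, 3, 0, 0, 0, 0], [1, 0, 0, 0, 0, 0, 0], [1, 0, 0, 0, 0, 0, 0]]

```text
t: 10.3
tool_pos: [0.5927, 0.0428, 0.0882]
orientation: [2.247, 2.196, -0.0]
force: [0.0, 0.2, -1.2]
opening: 0.0271
```

servo_tool:
  plan:
    - [[1, 0, 6, 0, 0, 0, 0], [1, 0, 6, 0, 0, 0, 0], [1, 0, 6, 0, 0, 0, 0], [1, 0, 6, 0, 0, 0, 0], [1, 0, 0, 0, 0, 0, 0], [1, 0, 0, 0, 0, 0, 0]]

```text
t: 10.9
tool_pos: [0.5926, 0.0671, 0.0882]
orientation: [2.246, 2.196, -0.0]
force: [0.0, 0.2, -2.1]
opening: 0.0275
```

```bash
python3 - <<'E'
from h import *
a=snap("scene","s4");s=monitor.read_state();print(s["tool_pos"],s["force"])
A=cv2.imread("pics/s4.png")[180:330,240:440];A=cv2.resize(A,(800,600),interpolation=2);cv2.imwrite("pics/c4.png",A)
E
```

```text
[0.59266001 0.06693226 0.08825272] [-0.39676941  0.39961878 -1.10416922]
```

View pics/c4.png

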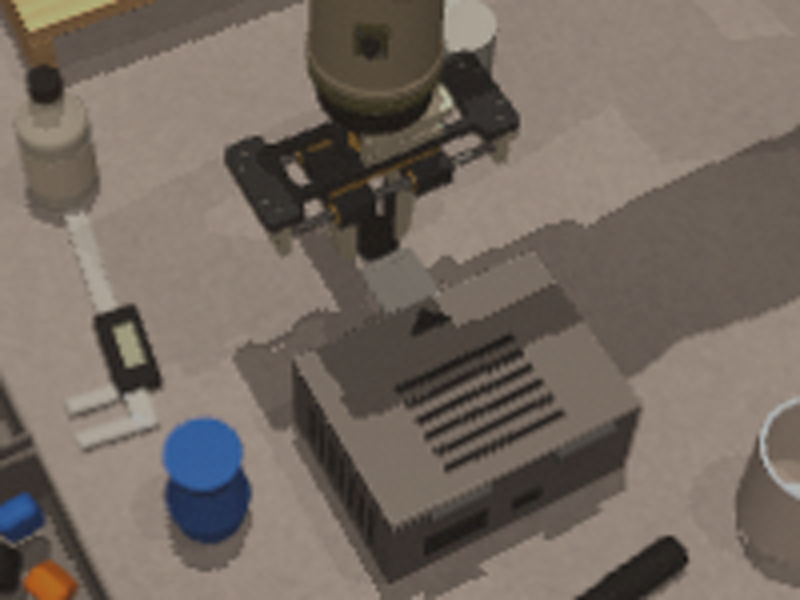

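servo_tool:
  plan:
    - [[1, 0, 0, -2, 0, 0, 0], [1, 0, 0, -2.3, 0.04, 0, 0], [1, 0, 0, -2.3, 0.04, 0, 0], [1, 0, 0, -2.3, 0.04, 0, 0], [1, 0, 0, -2.3, 0.04, 0, 0], [1, 0, 0, -2.2, 0.04, 0, 0], [1, 0, 0, -2.2, 0.04, 0, 0], [1, 0, 0, -2.2, 0.04, 0, 0], [1, 0, 0.5, -2.2, 0.04, 0, 0], [1, 0, 0.5, -2.2, 0.04, 0, 0], [1, 0, 0.5, -2.2, 0.04, 0, 0], [1, 0, 0, 0, 0, 0, 0]]

```text
t: 12.15
tool_pos: [0.5926, 0.0675, 0.0634]
orientation: [-2.024, -1.974, -0.401]
force: [-1.0, 0.1, 0.6]
opening: 0.0275
```

servo_tool:
  plan:
    - [[1, 0, 0.7, -2.1, 0.04, 0, 0], [1, 0, 0.7, -2.1, 0.04, 0, 0], [1, 0, 0, 0, 0, 0, 0], [1, 0, 0, 0, 0, 0, 0]]

```text
t: 12.55
tool_pos: [0.5927, 0.0692, 0.0596]
orientation: [-1.976, -1.93, -0.47]
force: [0.5, -1.4, -0.7]
opening: 0.0274
```

```bash
python3 - <<'E'
from h import *
a=snap("scene","s5");s=monitor.read_state();print(s["tool_pos"],s["force"],s["wrist_torque"])
A=cv2.imread("pics/s5.png")[180:330,240:440];A=cv2.resize(A,(800,600),interpolation=2);cv2.imwrite("pics/c5.png",A)
E
```

```text
[0.59281044 0.06939261 0.05977312] [ 0.9952861  -2.63031969 -1.85863895] [-0.75423636  0.08241079  0.03496902]
```

View pics/c5.png

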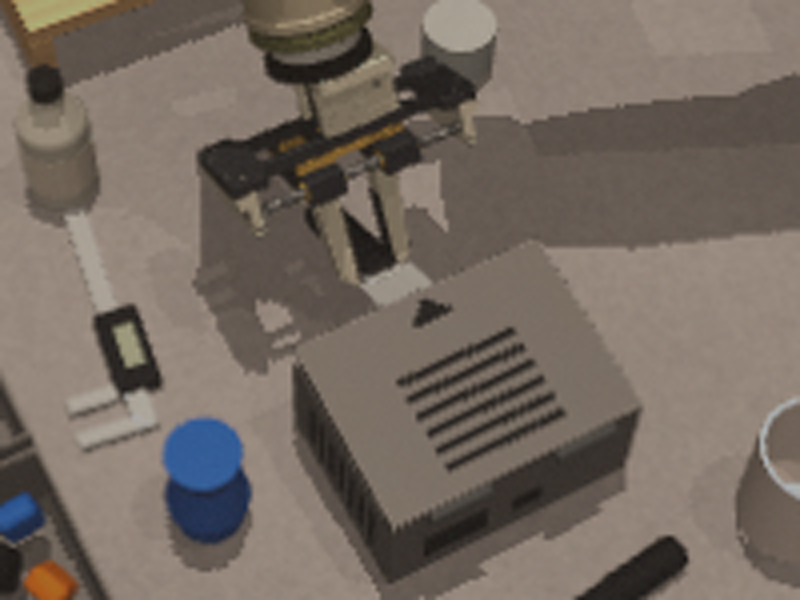

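The front edge stands visibly higher: the arrow moved from (430,322) to (430,312), and the right corner from (540,262) to (533,241). The reaction force has also dropped, so the catches have let go. I now sweep the blade tip along the cover's arc.

servo_tool:
  plan:
    - [[1, 0, 2, 8, 0, 0, 0], [1, 0, 2, 8, 0, 0, 0], [1, 0, 4, 10, 0, 0, 0], [1, 0, 4.5, 10, 0, 0, 0], [1, 0, 6, 9, 0, 0, 0], [1, 0, 6, 9, 0, 0, 0], [1, 0, 8, 8, 0, 0, 0], [1, 0, 8, 7, 0, 0, 0], [1, 0, 9, 6, 0, 0, 0], [1, 0, 9, 6, 0, 0, 0], [1, 0, 0, 0, 0, 0, 0]]

```text
t: 13.7
tool_pos: [0.5929, 0.1298, 0.1418]
orientation: [-1.972, -1.931, -0.474]
force: [0.1, 0.2, -1.2]
opening: 0.0278
```

```bash
python3 - <<'E'
from h import *
a=snap("scene","s6");s=monitor.read_state();print(s["tool_pos"],s["force"],s["wrist_torque"])
A=cv2.imread("pics/s6.png")[150:330,220:440];A=cv2.resize(A,(733,600),interpolation=2);cv2.imwrite("pics/c6.png",A)
E
```

```text
[0.59269435 0.12927676 0.14118272] [ 0.51183446 -2.0461785  -1.87152851] [-0.38086296  0.08490412  0.03317727]
```

View pics/c6.png

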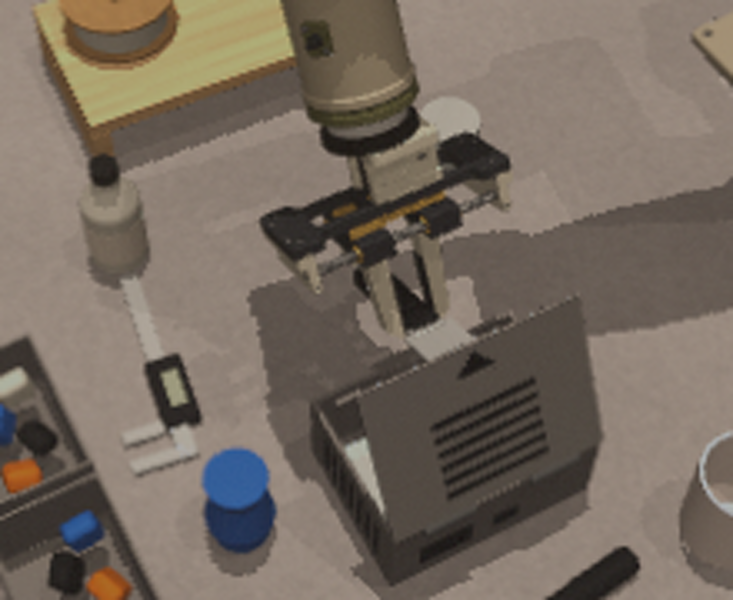

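The cover is well open (about 1 rad) with the blade under it at (440,340), and nothing else has moved. I carry on past upright.

servo_tool:
  plan:
    - [[1, 0, 10, 4, 0, 0, 0], [1, 0, 10, 4, 0, 0, 0], [1, 0, 10, 2, 0, 0, 0], [1, 0, 11, 2, 0, 0, 0], [1, 0, 11, 0, 0, 0, 0], [1, 0, 11, -1, 0, 0, 0], [1, 0, 4, 0, 0, 0, 0], [1, 0, 0, 0, 0, 0, 0], [1, 0, 0, 0, 0, 0, 0]]

```text
t: 14.65
tool_pos: [0.5924, 0.1954, 0.1514]
orientation: [-1.973, -1.929, -0.471]
force: [0.0, -0.2, -1.9]
opening: 0.0274
```

```bash
python3 - <<'E'
from h import *
a=snap("scene","s7");s=monitor.read_state();print(s["tool_pos"],s["force"],s["wrist_torque"])
A=cv2.imread("pics/s7.png")[150:330,220:440];A=cv2.resize(A,(733,600),interpolation=2);cv2.imwrite("pics/c7.png",A)
for f in(1.4,1.5,1.57,1.65,1.75):
    print(f,(proj("scene",[[x,.2735-.14*np.cos(f),.088+.14*np.sin(f)] for x in(.69,.50)])-[220,150])*3.333)
E
```

```text
[0.59249734 0.19516592 0.15143372] [-0.02096332 -0.1188585  -1.40636948] [-0.35746919  0.02355263 -0.03032021]
1.4 [[384.20467445 428.73261162]
 [609.31186746 318.1775434 ]]
1.5 [[394.26133802 443.13315639]
 [620.59643185 330.93459535]]
1.57 [[401.40964385 454.00544716]
 [628.47513962 340.66680648]]
1.65 [[409.6223159  467.14042887]
 [637.38367002 352.5213217 ]]
1.75 [[419.84905537 484.47182214]
 [648.26135637 368.30469645]]
```

View pics/c7.png

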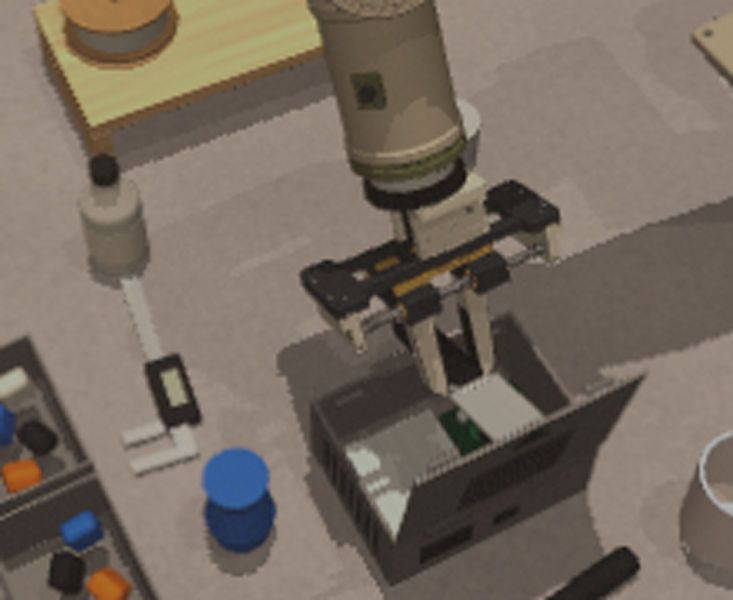

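The cover's top corners at (417,487) and (645,375) put it at about 1.75 rad, with no contact force. I retract, level the scraper and lay it back on the open bench.

servo_tool:
  plan:
    - [[1, 0, -10, 1, 0, 0, 0], [1, 0, -20, 5, 0, 0, 0], [1, 0, -25, 5, 0, 0, 0], [1, 0, -25, 5, 0, 0, 0], [1, 0, -30, 0, 0, 0, 0], [1, 0, -30, 0, -0.06, 0, 0], [1, 2, -30, 0, -0.06, 0, 0], [1, 2, -30, 0, -0.06, 0, 0], [1, 2, -30, 0, -0.06, 0, 0], [1, 2, -25, -10, -0.06, 0, 0], [1, 0, -12, -20, -0.06, 0, 0], [1, 0, 0, -20, -0.06, 0, 0]]

```text
t: 15.9
tool_pos: [0.6011, -0.0751, 0.118]
orientation: [-2.222, -2.164, -0.063]
force: [-0.2, -0.1, -0.8]
opening: 0.0277
```

servo_tool:
  plan:
    - [[1, 0, 0, -25, -0.06, 0, 0], [1, 0, 0, -20, 0, 0, 0], [1, 0, 0, -20, 0, 0, 0], [1, 0, 0, -15, 0, 0, 0], [1, 0, 0, 0, 0, 0, 0], [1, 0, 0, 0, 0, 0, 0], [1, 0, 0, 0, 0, 0, 0]]

```text
t: 16.6
tool_pos: [0.6017, -0.0723, 0.0391]
orientation: [2.246, 2.194, 0.002]
force: [-1.3, 0.3, -2.3]
opening: 0.0274
```

servo_tool:
  plan:
    - [[1, 0, 0, -10, 0, 0, 0], [1, 0, 0, -8, 0, 0, 0], [1, 0, 0, -4, 0, 0, 0], [1, 0, 0, -2, 0, 0, 0], [1, 0, 0, 0, 0, 0, 0], [1, 0, 0, 0, 0, 0, 0], [1, 0, 0, 0, 0, 0, 0]]

```text
t: 17.3
tool_pos: [0.6007, -0.0717, 0.0136]
orientation: [-2.247, -2.196, -0.0]
force: [-0.5, -0.0, -0.5]
opening: 0.0273
```

servo_tool:
  plan:
    - [[0.3, 0, 0, 0, 0, 0, 0], [-0.3, 0, 0, 0, 0, 0, 0], [-0.3, 0, 0, 0, 0, 0, 0], [-0.3, 0, 0, 0, 0, 0, 0], [-0.3, 0, 0, 0, 0, 0, 0], [-0.3, 0, 0, 10, 0, 0, 0], [-0.3, 0, 0, 30, 0, 0, 0], [-0.3, 0, 0, 40, 0, 0, 0], [-0.3, 0, 0, 40, 0, 0, 0], [-0.3, 0, 0, 40, 0, 0, 0], [-0.3, 0, -30, 30, 0, 0, 0], [-0.3, 0, -40, 0, 0, 0, 0]]

```text
t: 18.5
tool_pos: [0.604, -0.1417, 0.2116]
orientation: [2.237, 2.193, 0.009]
force: [1.5, 0.1, -0.3]
opening: 0.0603
```

servo_tool:
  plan:
    - [[-0.3, 0, -40, 0, 0, 0, 0], [-0.3, 0, -40, 0, 0, 0, 0], [-0.3, 0, -40, 0, 0, 0, 0], [-0.3, 0, -40, 0, 0, 0, 0], [-0.3, 0, -40, 0, 0, 0, 0], [-0.3, 0, 0, 0, 0, 0, 0], [-0.3, 0, 0, 0, 0, 0, 0], [-0.3, 0, 0, 0, 0, 0, 0]]

```text
t: 19.3
tool_pos: [0.6008, -0.3408, 0.2041]
orientation: [-2.246, -2.196, -0.001]
force: [-0.5, 0.8, 0.2]
opening: 0.0602
```

```bash
python3 - <<'E'
from h import *
a=snap("scene","s8");b=snap("top","t8");s=monitor.read_state();print(s["t"],s["tool_pos"],s["force"])
A=cv2.imread("pics/s8.png")[120:380,200:450];B=cv2.imread("pics/t8.png")[120:300,160:400]
im=np.zeros((416,800,3),np.uint8);A=cv2.resize(A,(400,416),interpolation=2);B=cv2.resize(B,(400,300),interpolation=2);im[:,:400]=A;im[:300,400:]=B;cv2.imwrite("pics/c8.png",im)
E
```

```text
19.4 [ 0.6010484  -0.34031469  0.2040792 ] [ 0.68032106 -0.37590706  0.35741334]
```

View pics/c8.png

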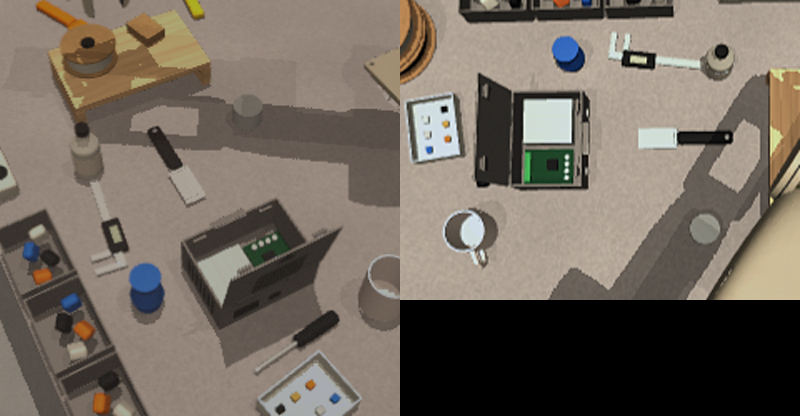

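The scraper lies flat at (640–732, 137) in the right panel. The cover stands past upright, the other things are where they were, and the gripper is clear above the riser.

```bash
python3 -c "
from plant import job
print(job.close_job())"
```

```text
the job is handed in; nothing more can be done
None
```

The job is done and handed in at about 19.5 s of the 54 s allowed.

I drew the scraper out from under the riser by its blade, laid it on the open bench and let go. I then took it again by the handle and pushed the blade about 35 mm into the notch. Tilting the blade over the sill released the catches, and I swung the cover open with the blade tip.

- **Cover:** before I pulled the blade away, the scene picture put it at about 1.75 rad with no contact force. In the last pictures it still stood past upright on its own.
- **Scraper:** it lies flat on the bench, released, with the gripper about 0.2 m above the bench.
- **Other things:** by eye, the caliper, bottle, mug, tray, screwdriver, vase and tin are where they were.
- **Forces:** the readings I took at the end of each move, and at each picture, stayed below about 4 N. I did not record the peak while the catches let go.

No check failed. The one disagreement was 2 to 3 mm between the two cameras on the box's front edge, which was within the notch's tolerance.

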